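# Release the left-hand lock screw and slide the alignment rod home

### The arm

A 6-joint arm with a two-finger parallel gripper is mounted at the origin on a cart in front of the work surface, level with it; the furniture and walls round the work are solid. World frame = base frame: x ahead of the robot, y to its left, z up, the work surface at z = 0. Lengths are in m, angles in rad, forces in N, time in s.
With the tool pointing down it reaches from about 0.375 to 0.9 m from the base axis. Payload 3.1 kg.
Tool frame: the origin (TCP) lies midway between the tips of the shut fingers; the grasp point (between the pads) lies robot.grip_depth behind it (robot.grip_depth is the distance from the TCP to the grasp point, in m); z points along the fingers, y is the line along which they close (so a half turn about z gives the same grasp; the last joint's range is limited). The gripper opens to 87 mm and grips with 3 to 60 N. Pads are 19 mm wide; open, the fingers measure 117 mm over their backs; the gripper's body (75 mm by 190 mm) begins 51 mm behind the grasp point.
Start: joints at [-1.484, 0.527, 1.433, -0, 1.181, -0.178], TCP at [0.164, -0.603, 0.223] pointing down, gripper open.
Joint ranges: [-3.08, 3.08], [-0.75, 2.2], [0.22, 2.44], [-1.43, 4.57], [0, 2.65], [-2.85, 2.85]. Speed limits (rad/s): [2.79, 2.79, 3.14, 3.14, 3.14, 3.14].

### API

Orientations are given as a unit quaternion [x, y, z, w].
In Python, from rig import robot gives the robot as it stands.
- The arm moves only by the tool nudge_tcp, called after "Emit:" in YAML: its name, and indented under it one key for each argument. Schema: {"type":"object","properties":{"segments":{"type":"array","items":{"type":"object","properties":{"dx":{"type":"number"},"dy":{"type":"number"},"dz":{"type":"number"},"turn":{"type":"number"}},"additionalProperties":false},"minItems":1,"maxItems":20},"jaw":{"type":"number"},"clamp_n":{"type":"number"},"only":{"type":"string"},"quiet":{"type":"boolean"},"lines":{"type":"string"}},"required":["segments"],"additionalProperties":false}. segments is a list of rows, 1 to 20 of them, each an object with the fields dx, dy, dz (the shift in fractions of the full range, 1 being 300 mm), turn (a turn about the tool's z in normalised numbers (1 is 45 degrees)); a field left out counts as zero; each row shifts and turns the commanded pose from where the row before left it, along the tool's axes as they then stand; what a row does not reach is not made up. A row lasts 1/12 s, in which the tool goes at most 0.0417 m and 0.125 rad, less where a joint would pass 70% of its speed; a pose out of reach is approached as far as the arm can. jaw is the finger opening in m, set as the call begins (left out keeps the last). The fingers move at their own pace and stop on an object; clamp_n is the grip in N (left out, the last holds). Time passes only in rows, so rows that do not move let the fingers close. The tool returns the time, the measured TCP pose, the force, the opening and the grip force at its end. only (a regular expression) keeps the lines of the reply that match it, lines (a string "A,B") keeps lines A to B, and quiet returns only ok. Shift and turn numbers lie between -1 and 1, and a call with a number outside is refused. Input that does not fit is refused with a message, and nothing moves.
- robot.get_obs(): the state, without advancing time (a new reading comes with each control period).
- robot.camera(name): name is "scene" or "top"; returns a dict with "img" (420x560x3 uint8, red, green, blue), "fx", "fy", "cx", "cy" (pixels), "xyz" and "attitude" of the camera in the world. Camera axes: x right, y down, z forward; pixel columns grow to the right and rows downward; lengths in m; the calibration is good to about 2 mm. A picture is of the moment at which its call begins. There is no depth.
- robot.hand_in(): hands the job in; it is judged then, once.
The state is a dict: "time": time; "q": joint angles; "joint_velocities": joint speeds; "joint_torque": joint torques, N m; "position": TCP position; "tool_rot": TCP orientation; "ft_force": force on the tool from outside, world axes, zero at the start; "moment": the same for the moment, N m; "grip_width": finger opening in m; "grip_force": force on a finger pad.
Only numpy, scipy, OpenCV 4.12 (cv2) and the standard library are available. Lean on these libraries where they do the work, as an engineer would, in place of code of your own. Each camera call takes 0.05 s, during which the arm holds its last target. There are 200 camera calls.

### The job

Free the aluminium rod in the lamp-alignment cradle: its lock screw has a left-hand thread (groove cut round the knob), so unscrew the tilted knob clockwise, never tightening it further, until the white line engraved on the knob points at the long black line on the dial plate. Then gently push the rod by its free end along the V-groove until it rests against the end stop, leave it lying in the groove with the knob still on its mark, and leave the bottles and the pipette on the bench where they are.

Things in the scene. Friction and masses are not known exactly. Their poses are not given: they have to be found in the camera images.
- cradle: aluminium cradle fixed on the bench, 240 mm long (y, along its V-groove), 76 mm wide (x; +x is its far side), 116 mm over four 14 mm high foot lugs with screws. Origin: centre of the underside. Groove: 90 degree V, apex 22 mm high, edges 40 mm high and 36 mm apart, open at -y. The end stop, 66 mm high, closes the +y end. A gantry (94 mm high) crosses it at y = +45 mm
- dial_centre (a point): fixed point on the screw axis in the face of the gantry's round steel dial plate (82 mm diameter), about 72 mm above the bench. Its z axis is the screw axis pointing outward, leaning 35 degrees from vertical towards the cradle's -x (towards the robot and to its right); y is the cradle's y. The dial carries a black dot (locked, at +y) and a long black line (free)
- knob_top (a point): centre of the outer face of the dark round knob (54 mm diameter, 28 mm tall, straight side, groove round the rim as left-hand sign). z points outward along the screw axis; the point turns with the knob. An engraved white line runs along its +y to the rim and down the side. The face is 34 mm off the dial (underside 6 mm) at joint 0; the knob rises 3.5 mm per rad unscrewed
- lock_knob (a joint): knob angle in rad, growing clockwise as one looks at the knob's face; 0 = white line at the black dot (locked), 2.2 = at the long black line (free), a fine tick every 0.2. Starts between 0 and 0.5; hard stops at -0.6 and 3.2. Friction about 0.1 N m, stays where left. The screw tip (8 mm thick) stands in the rod's waist until about 1.5 rad
- rod: aluminium rod, 150 mm long, 30 mm diameter, about 0.27 kg, lying in the groove. Origin: on its axis at mid length, 43 mm above the bench; its y axis runs along it towards the end stop. The lock screw holds it at a waist (18 mm diameter, 16 mm long, centred 55 mm from the origin towards +y). Friction in the groove about 2 to 6 N
- rod_rear (a point): centre of the rod's flat free end, the one away from the end stop and from the gantry; push here, along the cradle's +y, no harder than 35 N
- rod_front (a point): centre of the rod's other flat end, which must come to rest against the end stop (about 45 mm of travel)
- stop_face (a point): point on the inner face of the end stop, on the line of the rod's axis; axes as the cradle's
- drop_bottle: small closed brown bottle, 35 mm diameter, 70 mm tall, standing loose; origin at the centre of its underside; a bystander
- drop_bottle2: small closed clear bottle, 35 mm diameter, 70 mm tall, standing loose; origin at the centre of its underside; a bystander
- micropipette: pipette lying loose, 223 mm long, 33 mm high; a bystander

How it is judged:
On the way, in this order (a step that is already met when the one before it is completed fails the run):
1. the knob's white line is at the long black line (joint within 0.22 rad of 2.2) while the rod is still within 15 mm of where it lay (value of joint lock_knob between 1.98 and 2.42 rad and distance of rod from where it was at the start of the episode below 0.015 m), for 0.2 s.
2. the rod's front end is within 3 mm of the end stop (y of rod_front in the frame of stop_face above -0.003 m), for 0.2 s.
At the end, for the whole second after the job is handed in: the rod lies at rest in the groove (front end centred within 5 mm, axis within 0.05 rad of the groove) with its front end within 3 mm of the end stop, and the knob's white line is still at the long black line (joint within 0.22 rad of 2.2) (value of joint lock_knob between 1.98 and 2.42 rad and y of rod_front in the frame of stop_face between -0.003 and 0.002 m and distance between rod_front and stop_face below 0.005 m and angle between the y axis of rod and the y axis of cradle, either way round below 0.05 rad and linear speed of rod below 0.01 m/s); the robot touches nothing.
It fails at once if the knob is tightened past the locked dot by more than 0.2 rad (value of joint lock_knob below -0.2 rad).
It fails at once if the rod is pushed or gripped harder than 35 N (contact force between the fingers and rod above 35 N).
It fails at once if a bottle or the pipette is moved more than 20 mm (distance of any of drop_bottle, drop_bottle2, micropipette from where it was at the start of the episode above 0.02 m).
It also fails if it takes over 54 s, if anything falls off the work surface, if the arm or the gripper's body presses on something with over 40 N, if the wrist force passes 120 N, or if a joint passes its speed limit or range.

## Working session

There is one attempt and no reset: what is moved stays moved. The work goes in short steps, Python scripts to look and compute and a tool call to move; the robot and the scene stay as the last step left them, time stands still between calls to the robot, and variables do not carry over. Pictures are saved under pics/ and viewed, at most 10 in all, crops included, and the job is handed in when it is done.

```bash
ls; mkdir -p pics
```

Run:
```python
from rig import robot
import cv2
print(robot.grip_depth)
for n in("scene","top"):
    c=robot.camera(n); cv2.imwrite(f"pics/{n}0.png",c["img"][:,:,::-1]); print(n,{k:v for k,v in c.items() if k!="img"})
print(robot.get_obs())
```

```text
pics
rig.py
0.0187
scene {'fx': 389.0054200930439, 'fy': 389.0054200930439, 'cx': 278.16574716744645, 'cy': 212.8923728438527, 'xyz': array([0.21675613, 0.58306277, 0.51948194]), 'attitude': array([-0.18063796,  0.84798266, -0.48763247,  0.10251785])}
top {'fx': 492.3432063484853, 'fy': 492.3432063484853, 'cx': 270.6712115717936, 'cy': 209.5739739642426, 'xyz': array([ 0.43696235, -0.11021931,  1.01682048]), 'attitude': array([ 0.70913897, -0.70351814,  0.03062221, -0.03530478])}
{'time': 0.1, 'q': array([-1.48349863e+00,  5.28395207e-01,  1.43377505e+00,  8.00526411e-07,
        1.18136645e+00, -1.78530568e-01]), 'joint_velocities': array([-0.00074394, -0.00151601, -0.00378656,  0.00017617,  0.00116033,
        0.00059735]), 'joint_torque': array([-1.58983285e-04, -4.40985882e+01, -1.77151269e+01,  6.35245023e-02,
        5.33403398e-02, -4.46572426e-05]), 'position': array([ 0.16414538, -0.60238528,  0.22165567]), 'tool_rot': array([ 9.91179465e-01,  1.32522919e-01,  4.46948851e-05, -9.71001072e-04]), 'ft_force': array([ 0.18133979,  0.52704065, -0.22542246]), 'moment': array([-0.01737065, -0.00069663, -0.01634044]), 'grip_force': 0.0, 'grip_width': 0.08714282190639534}
```

View pics/scene0.png

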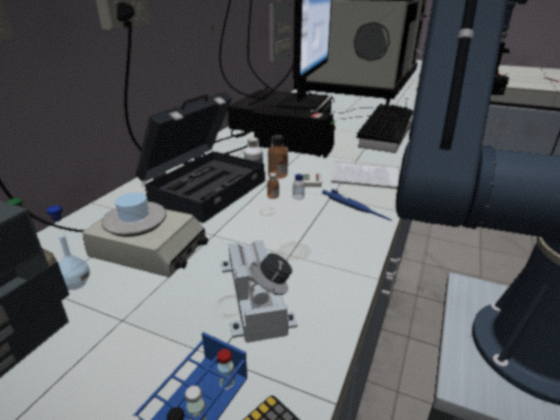

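View pics/top0.png

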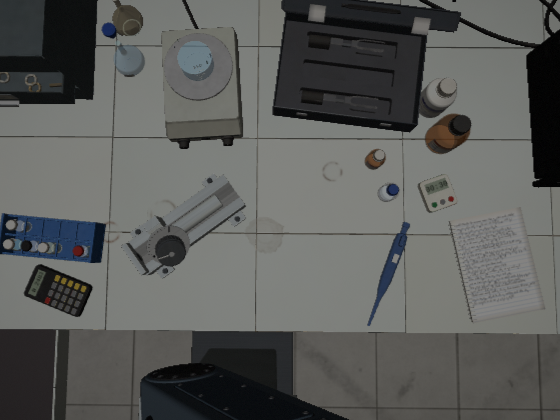

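Scene: cradle at about (262,290), with the knob at (275,270). Top: cradle centred near (187,225), its open end to the upper right at (228,190), its stop to the lower left at (135,258), the knob at (172,250). The bottles are at (375,158) and (388,192), the pipette at (390,270). I'll enlarge the cradle.

Run:
```python
import cv2
a=cv2.imread("pics/top0.png")[165:290,110:260]; b=cv2.imread("pics/scene0.png")[230:350,210:310]
cv2.imwrite("pics/topc.png",cv2.resize(a,None,fx=4.8,fy=4.8,interpolation=cv2.INTER_CUBIC))
cv2.imwrite("pics/scenec.png",cv2.resize(b,None,fx=5,fy=5,interpolation=cv2.INTER_CUBIC))
```

```text
(no output)
```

View pics/topc.png

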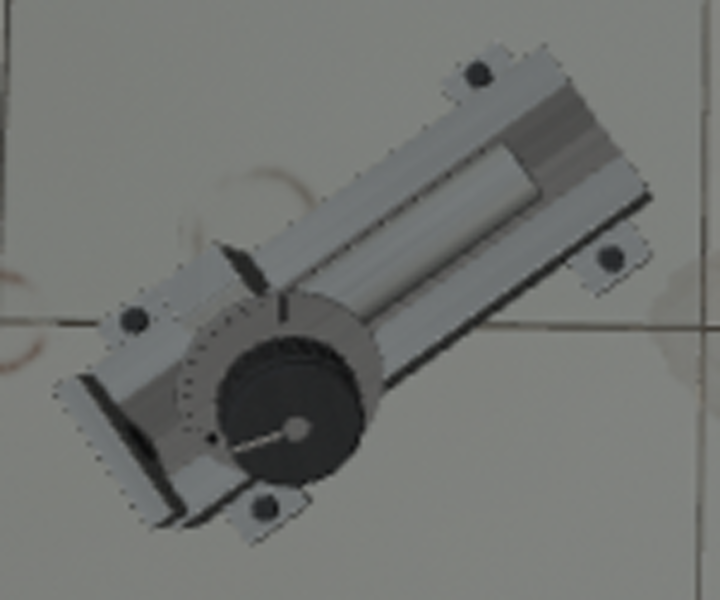

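View pics/scenec.png

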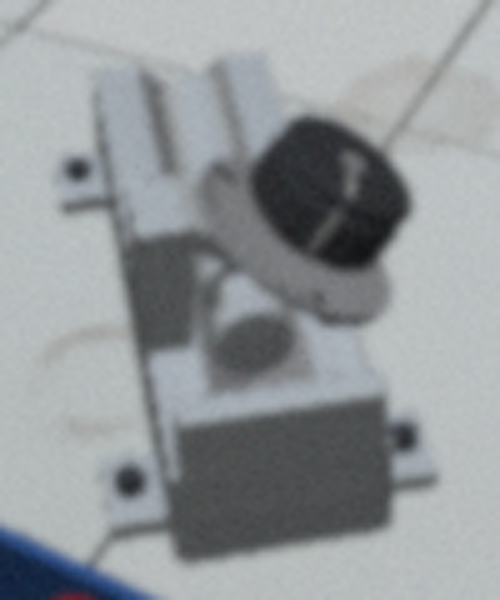

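The crops show the four lug screws: top crop (479,74), (611,258), (134,320), (265,508); scene crop (77,170), (128,480), (403,437). The dial dot is at (211,438) in the top crop, the long line at (283,305), and the white line runs from (295,430) to (233,450), so the knob is near locked. Next I'll work out the cradle pose from the screws.

Create h.py:
```python
import numpy as np, cv2
from scipy.spatial.transform import Rotation as R
from rig import robot
def ray(c,uv):
    uv=np.atleast_2d(uv).astype(float)
    d=np.c_[(uv[:,0]-c["cx"])/c["fx"],(uv[:,1]-c["cy"])/c["fy"],np.ones(len(uv))]
    return c["xyz"],R.from_quat(c["attitude"]).apply(d)
def onz(c,uv,z):
    o,d=ray(c,uv); return o+d*((z-o[2])/d[:,2])[:,None]
def proj(c,P):
    p=R.from_quat(c["attitude"]).inv().apply(np.atleast_2d(P)-c["xyz"]); return np.c_[p[:,0]/p[:,2]*c["fx"]+c["cx"],p[:,1]/p[:,2]*c["fy"]+c["cy"]]
def dark(c,uv,r=4):
    g=cv2.cvtColor(c["img"],cv2.COLOR_RGB2GRAY).astype(float); out=[]
    for u,v in uv:
        u0,v0=int(round(u)),int(round(v)); w=g[v0-r:v0+r+1,u0-r:u0+r+1]; m=np.clip(np.median(w)*.75-w,0,None)
        y,x=np.mgrid[-r:r+1,-r:r+1]; out.append([u0+(m*x).sum()/m.sum(),v0+(m*y).sum()/m.sum()])
    return np.array(out)
```

Run:
```python
from h import *
t=robot.camera("top"); s=robot.camera("scene")
T=np.array([[479,74],[611,258],[134,320],[265,508]])/4.8+[109.6,164.6]
S=np.array([[77,170],[128,480],[403,437]])/5+[209.6,229.6]
Td=dark(t,T,3);Sd=dark(s,S,3);print(Td-T,Sd-S)
Pt=onz(t,Td,.016);Ps=onz(s,Sd,.016)
print(Pt,Ps)
c=Pt.mean(0); d=(Pt[2]+Pt[3]-Pt[0]-Pt[1])[:2]; x=(Pt[0]+Pt[2]-Pt[1]-Pt[3])[:2]
print("centre",c,"yaw",np.arctan2(-d[0],d[1]),np.arctan2(x[1],x[0]),np.linalg.norm(d)/2,np.linalg.norm(x)/2)
yaw=np.arctan2(-d[0],d[1]); Rz=R.from_euler("z",yaw)
# image check of other points in the cradle frame
for n,uv,z in(("dial dot",(211,438),.072),("rod rear",(517,170),.045),("stop top",(180,515),.066),("stop top2",(85,380),.066),("open L",(545,50),.04),("open R",(650,195),.04)):
    p=onz(t,np.array(uv)/4.8+[109.6,164.6],z)[0]; print(n,Rz.inv().apply(p-[c[0],c[1],0]).round(4))
```

```text
[[0.08997348 0.27709098]
 [0.23837818 0.15896861]
 [0.78020833 0.38958333]
 [0.50548185 0.10280573]] [[ 0.13793103 -0.01724138]
 [ 0.38849558  0.47964602]
 [ 0.2254386   0.24561404]]
[[ 0.59001326  0.02302744  0.016     ]
 [ 0.51173096 -0.03495538  0.016     ]
 [ 0.48331992  0.16601772  0.016     ]
 [ 0.40518373  0.1087056   0.016     ]] [[0.58249223 0.03184653 0.016     ]
 [0.47680714 0.17505043 0.016     ]
 [0.39885555 0.11760696 0.016     ]]
centre [0.49756197 0.06569885 0.016     ] yaw 0.6395872350000583 0.6351891880708793 0.17863403927244276 0.09715923280109856
dial dot [-0.0182  0.0809  0.072 ]
rod rear [ 0.0014 -0.0794  0.045 ]
stop top [-0.0352  0.1097  0.066 ]
stop top2 [0.0317 0.1098 0.066 ]
open L [ 0.0363 -0.1181  0.04  ]
open R [-0.039  -0.1178  0.04  ]
```

Run:
```python
from h import *
t=robot.camera("top"); s=robot.camera("scene")
tc=lambda a:np.array(a)/4.8+[109.6,164.6]
sc=lambda a:np.array(a)/5+[209.6,229.6]
def tri(a,b):
    o1,d1=ray(t,tc(a));o2,d2=ray(s,sc(b));d1=d1[0];d2=d2[0]
    k=np.linalg.lstsq(np.c_[d1,-d2],o2-o1,rcond=None)[0]; p=o1+k[0]*d1;q=o2+k[1]*d2
    return ((p+q)/2).round(4),np.linalg.norm(p-q).round(4)
print("tile",onz(t,tc((700,327)),0),onz(s,sc((390,137)),0))
for n,a,b in(("screw0",(479,74),(77,170)),("screw2",(134,320),(128,480)),("screw3",(265,508),(403,437)),("knob face",(296,429),(350,160)),("dot",(211,438),(319,297)),("stop -x corner",(157,526),(385,388)),("stop +x corner",(55,385),(178,425)),("gantry",(218,245),(130,185))):
    print(n,*tri(a,b))
g=cv2.cvtColor(s["img"],cv2.COLOR_RGB2GRAY)
# bench bottle bases as bystander check
```

```text
tile [[ 0.48377948 -0.07200574  0.        ]] [[ 0.47979299 -0.06292672  0.        ]]
screw0 [0.5903 0.0236 0.008 ] 0.0033
screw2 [0.4831 0.169  0.0089] 0.0029
screw3 [0.4037 0.1108 0.0086] 0.0032
knob face [0.4377 0.0798 0.1   ] 0.0017
dot [0.4329 0.1194 0.0705] 0.0039
stop -x corner [0.3979 0.1423 0.0621] 0.0029
stop +x corner [0.4533 0.185  0.0618] 0.0046
gantry [0.5087 0.114  0.0907] 0.0036
```

Add to h.py:
```python
C=np.array([.4976,.0657,0.]); YAW=.637; RZ=R.from_euler("z",YAW); A=RZ.apply([-np.sin(.6109),0,np.cos(.6109)])
def to(p):
    o=robot.get_obs(); r=R.from_quat(o["tool_rot"]); ty=r.apply([0,1,0]); 
    phi=(np.arctan2(ty[1],ty[0])-YAW-np.pi/2+np.pi/2)%np.pi-np.pi/2
    print("t",round(o["time"],2),"tcp",o["position"].round(4),"finger line vs cradle y (ccw+)",round(phi,3),"q",o["q"].round(2),"F",o["ft_force"].round(1),"w",round(o["grip_width"],4),"| tool delta",r.inv().apply(np.array(p)-o["position"]).round(4))
def cr(p): return RZ.inv().apply(np.array(p)-C)
```

Run:
```python
from h import *
t=robot.camera("top")
K=onz(t,np.array([296,429])/4.8+[109.6,164.6],.1005)[0]
print("face",K,cr(K)); M=K-.014*A; print("mid",M,cr(M),"dial",K-.0345*A,cr(K-.0345*A))
to([M[0],M[1],.2])
```

```text
face [0.43847208 0.08001958 0.1005    ] [-0.03901488  0.04667977  0.1005    ]
mid [0.44492764 0.084796   0.08903215] [-0.03098441  0.04667977  0.08903215] dial [0.45438043 0.09179003 0.07223994] [-0.01922551  0.04667977  0.07223994]
t 0.35 tcp [ 0.1642 -0.6029  0.2223] finger line vs cradle y (ccw+) -0.371 q [-1.48  0.53  1.43 -0.    1.18 -0.18] F [ 0.1  1.  -0.1] w 0.0867 | tool delta [ 0.4515 -0.5897  0.0226]
```

The manual's scale: shifts go in shares of 300 mm and turns go in shares of 45 degrees. Converting my numbers, -0.0295 m / 0.3 = -0.0983, 0.0226 m / 0.3 = 0.0753.

Emit:
nudge_tcp:
  segments:
    - {"dx": 0.0753, "dy": -0.0983}
    - {"dx": 0.0753, "dy": -0.0983}
    - {"dx": 0.0753, "dy": -0.0983}
    - {"dx": 0.0753, "dy": -0.0983}
    - {"dx": 0.0753, "dy": -0.0983}
    - {"dx": 0.0753, "dy": -0.0983}
    - {"dx": 0.0753, "dy": -0.0983}
    - {"dx": 0.0753, "dy": -0.0983}
    - {"dx": 0.0753, "dy": -0.0983}
    - {"dx": 0.0753, "dy": -0.0983}
    - {"dx": 0.0753, "dy": -0.0983}
    - {"dx": 0.0753, "dy": -0.0983}
    - {"dx": 0.0753, "dy": -0.0983}
    - {"dx": 0.0753, "dy": -0.0983}
    - {"dx": 0.0753, "dy": -0.0983}
    - {"dx": 0.0753, "dy": -0.0983}
    - {"dx": 0.0753, "dy": -0.0983}
    - {"dx": 0.0753, "dy": -0.0983}
    - {"dx": 0.0753, "dy": -0.0983}
    - {"dx": 0.0753, "dy": -0.0983}

```text
time: 2.02
position: [0.4458, 0.087, 0.2228]
tool_rot: [0.991, 0.133, 0.0, 0.0]
ft_force: [0.9, -1.3, 0.3]
grip_width: 0.087
grip_force: 0.0
```

Emit:
nudge_tcp:
  segments:
    - {"turn": -0.1579}
    - {"turn": -0.1579}
    - {"turn": -0.1579}
    - {"turn": -0.1579}
    - {"turn": -0.1579}
    - {"turn": -0.1579}
    - {"turn": -0.1579}
    - {}

```text
time: 2.68
position: [0.4453, 0.085, 0.2227]
tool_rot: [0.843, 0.538, 0.0, 0.0]
ft_force: [-0.4, -0.6, 0.2]
grip_width: 0.0869
grip_force: 0.0
```

Run:
```python
from h import *
to([.4449,.0848,.17])
for n in("scene","top"):
    c=robot.camera(n); o=robot.get_obs(); print(n,"tcp px",proj(c,o["position"]))
    cv2.imwrite(f"pics/{n}1.png",c["img"][:,:,::-1])
s=cv2.imread("pics/scene1.png")[150:360,170:370];t=cv2.imread("pics/top1.png")[150:360,90:290]
cv2.imwrite("pics/both1.png",cv2.resize(np.hstack([s,t]),None,fx=2,fy=2,interpolation=cv2.INTER_CUBIC))
```

```text
t 2.68 tcp [0.4453 0.085  0.2227] finger line vs cradle y (ccw+) 0.499 q [-0.06  0.3   1.85  0.    1.    0.38] F [-0.4 -0.6  0.2] w 0.0869 | tool delta [-0.0004 -0.0003  0.0527]
scene tcp px [[273.6680738  200.76860641]]
top tcp px [[152.5740689  249.37112067]]
```

View pics/both1.png

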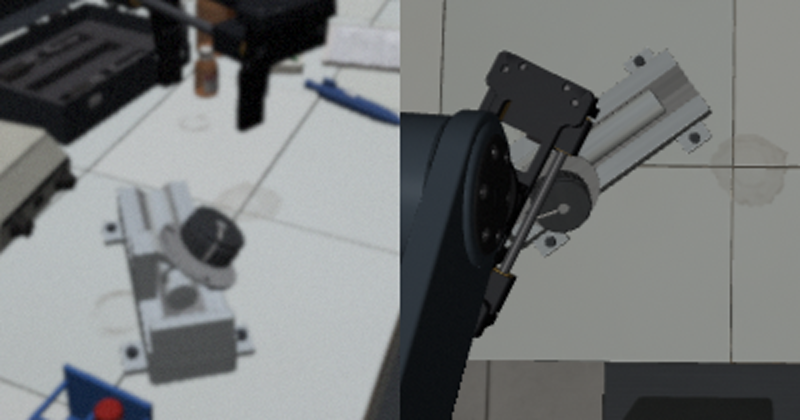

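Scene: the open fingertips show at crop (250,130) and (172,85). Their midpoint is 2–3 px from the predicted TCP, which explains the scene camera's bias. So I trust the top view for x and y. Descending over the knob.

Scaled: 0.03 m / 0.3 = 0.1, 0.025 m / 0.3 = 0.0833, 0.1 rad / 0.7854 = 0.1273.

Emit:
nudge_tcp:
  segments:
    - {"dz": 0.1, "turn": 0.1273}
    - {"dz": 0.1}
    - {"dz": 0.0833}
    - {"dz": 0.0667}
    - {"dz": 0.05}
    - {"dz": 0.04}
    - {"dz": 0.0283}
    - {}
  jaw: 0.074

```text
time: 3.45
position: [0.4455, 0.0851, 0.0815]
tool_rot: [0.87, 0.493, -0.0, -0.0]
ft_force: [-1.3, 0.6, 5.1]
grip_width: 0.0743
grip_force: 2.1
```

Emit:
nudge_tcp:
  segments:
    - {}
    - {}
    - {}
    - {}
  jaw: 0.04
  clamp_n: 25

```text
time: 3.78
position: [0.4434, 0.0857, 0.0821]
tool_rot: [0.87, 0.493, -0.001, -0.002]
ft_force: [-2.5, 3.6, 4.7]
grip_width: 0.0564
grip_force: 25.0
```

Run:
```python
from h import *
to([.4449,.0848,.082])
```

```text
t 3.78 tcp [0.4434 0.0857 0.0821] finger line vs cradle y (ccw+) 0.395 q [-0.06  0.55  1.98  0.    0.61  0.48] F [-2.5  3.6  4.7] w 0.0564 | tool delta [-0.      0.0018  0.0001]
```

Scaled: 0.1 rad / 0.7854 = 0.1273.

Emit:
nudge_tcp:
  segments:
    - {"turn": 0.1273}
    - {"turn": 0.1273}
    - {"turn": 0.1273}
    - {"turn": 0.1273}
    - {"turn": 0.1273}
    - {"turn": 0.1273}
    - {"turn": 0.1273}
    - {"turn": 0.1273}
    - {}

```text
time: 4.53
position: [0.4435, 0.086, 0.0825]
tool_rot: [0.993, 0.116, -0.002, -0.001]
ft_force: [-2.3, 3.3, 7.5]
grip_width: 0.0559
grip_force: 25.0
```

Run:
```python
from h import *
to([.4449,.0848,.082])
```

```text
t 4.53 tcp [0.4435 0.086  0.0825] finger line vs cradle y (ccw+) -0.405 q [-0.06  0.55  1.98  0.    0.61  1.28] F [-2.3  3.3  7.5] w 0.0559 | tool delta [0.0011 0.0015 0.0005]
```

Scaled: -0.035 m / 0.3 = -0.1167, -0.03 m / 0.3 = -0.1, -0.1 rad / 0.7854 = -0.1273.

Emit:
nudge_tcp:
  segments:
    - {}
    - {}
    - {}
    - {"dz": -0.0333}
    - {"dz": -0.1, "turn": -0.1273}
    - {"dz": -0.1167, "turn": -0.1273}
    - {"dz": -0.1167, "turn": -0.1273}
    - {"dz": -0.1, "turn": -0.1273}
    - {"turn": -0.1273}
    - {"turn": -0.1273}
    - {"turn": -0.1273}
    - {"turn": -0.1273}
    - {}
  jaw: 0.074

```text
time: 5.62
position: [0.4455, 0.085, 0.2221]
tool_rot: [0.869, 0.495, 0.0, 0.0]
ft_force: [-0.4, -1.1, -0.3]
grip_width: 0.074
grip_force: 0.0
```

Run:
```python
from h import *
to([.4449,.0848,.082])
c=robot.camera("top"); cv2.imwrite("pics/top2.png",cv2.resize(c["img"][200:290,120:220,::-1],None,fx=6,fy=6,interpolation=cv2.INTER_CUBIC))
```

```text
t 5.62 tcp [0.4455 0.085  0.2221] finger line vs cradle y (ccw+) 0.398 q [-0.06  0.3   1.85  0.    1.    0.48] F [-0.4 -1.1 -0.3] w 0.074 | tool delta [-0.0005 -0.0005  0.1401]
```

View pics/top2.png

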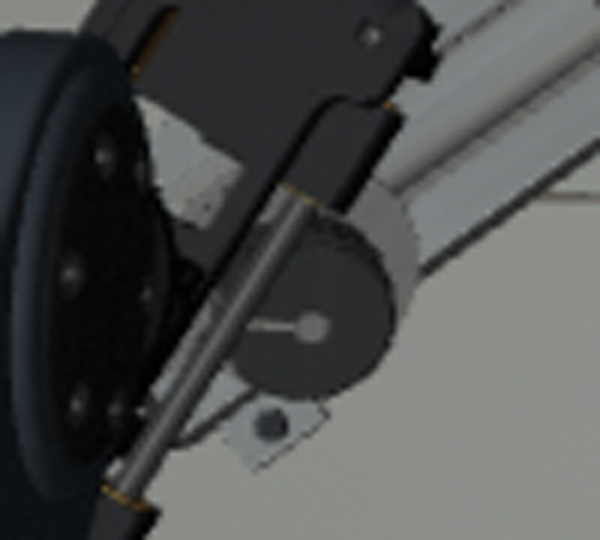

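The white line now points left, from (313,325) to (247,325) in the crop. The knob turned the right way, but less than the tool did. I'll compute the angles on the tilted face plane.

Add to h.py:
```python
K0=np.array([.4385,.0800,.1005])  # face centre near joint 0.1
def ang(c,ctr,tip):
    o,d=ray(c,[ctr,tip]); n=A; k=((K0-o)@n)/(d@n); P=o+d*k[:,None]; v=P[1]-P[0]
    return np.arctan2(v@RZ.apply([np.cos(.6109),0,np.sin(.6109)]),v@RZ.apply([0,1,0])),np.linalg.norm(v),P[0]
```

Run:
```python
from h import *
c=robot.camera("top")
f=lambda a,s,o:np.array(a)/s+np.array(o)-.4
print("start",ang(c,f((296,429),4.8,(110,165)),f((233,450),4.8,(110,165))))
print("dot",ang(c,f((296-17,429-8),4.8,(110,165)),f((211,438),4.8,(110,165))))
print("now",ang(c,f((313,326),6,(120,200)),f((249,325),6,(120,200))))
```

```text
start (np.float64(0.352659297407834), np.float64(0.0249270893286539), array([0.43847209, 0.08002103, 0.10049305]))
dot (np.float64(0.44113735175045704), np.float64(0.02616742565361463), array([0.44147899, 0.08580683, 0.10459552]))
now (np.float64(0.7421066618284204), np.float64(0.019638842992319896), array([0.43855728, 0.07915828, 0.10018167]))
```

Run:
```python
from h import *
to([.4427,.0857,.0835])
```

```text
t 5.72 tcp [0.4455 0.085  0.222 ] finger line vs cradle y (ccw+) 0.394 q [-0.06  0.3   1.85  0.    1.    0.48] F [-0.6 -0.1  0.9] w 0.0739 | tool delta [-0.0008 -0.0027  0.1385]
```

Scaled: 0.03 m / 0.3 = 0.1, 0.025 m / 0.3 = 0.0833.

Emit:
nudge_tcp:
  segments:
    - {"dx": -0.0027, "dy": -0.009, "dz": 0.1}
    - {"dz": 0.1}
    - {"dz": 0.0833}
    - {"dz": 0.0667}
    - {"dz": 0.05}
    - {"dz": 0.0367}
    - {"dz": 0.025}
    - {}
  jaw: 0.074

```text
time: 6.38
position: [0.4423, 0.0856, 0.0824]
tool_rot: [0.87, 0.493, -0.001, -0.001]
ft_force: [-0.0, -0.3, -0.6]
grip_width: 0.0742
grip_force: 0.3
```

Emit:
nudge_tcp:
  segments:
    - {}
    - {}
    - {}
    - {}
  jaw: 0.04
  clamp_n: 55

```text
time: 6.72
position: [0.4427, 0.0858, 0.0842]
tool_rot: [0.87, 0.494, 0.0, 0.0]
ft_force: [-0.9, -0.2, 2.8]
grip_width: 0.0556
grip_force: 55.1
```

Emit:
nudge_tcp:
  segments:
    - {"turn": 0.1019}
    - {"turn": 0.1019}
    - {"turn": 0.1019}
    - {"turn": 0.1019}
    - {"turn": 0.1019}
    - {"turn": 0.1019}
    - {"turn": 0.1019}
    - {"turn": 0.1019}
    - {"turn": 0.1019}
    - {"turn": 0.1019}
    - {}

```text
time: 7.63
position: [0.4401, 0.0873, 0.0857]
tool_rot: [0.993, 0.118, -0.002, -0.001]
ft_force: [-5.3, 4.2, 23.2]
grip_width: 0.0543
grip_force: 58.7
```

Run:
```python
from h import *
to([.4427,.0857,.0835])
```

```text
t 7.63 tcp [0.4401 0.0873 0.0857] finger line vs cradle y (ccw+) -0.4 q [-0.06  0.54  1.99  0.    0.62  1.28] F [-5.3  4.2 23.2] w 0.0543 | tool delta [0.0022 0.0022 0.0022]
```

Scaled: -0.035 m / 0.3 = -0.1167, -0.03 m / 0.3 = -0.1, -0.1 rad / 0.7854 = -0.1273.

Emit:
nudge_tcp:
  segments:
    - {}
    - {}
    - {}
    - {"dz": -0.0333}
    - {"dz": -0.1, "turn": -0.1273}
    - {"dz": -0.1167, "turn": -0.1273}
    - {"dz": -0.1167, "turn": -0.1273}
    - {"dz": -0.1, "turn": -0.1273}
    - {"turn": -0.1273}
    - {"turn": -0.1273}
    - {"turn": -0.1273}
    - {"turn": -0.1273}
    - {"dx": 0.0717, "dy": -0.0427}
    - {"dx": 0.0717, "dy": -0.0427}
    - {}
  jaw: 0.074

```text
time: 8.88
position: [0.4423, 0.1385, 0.2236]
tool_rot: [0.869, 0.495, 0.001, -0.001]
ft_force: [-0.0, -0.8, 0.2]
grip_width: 0.0741
grip_force: 0.0
```

Add to h.py:
```python
E_=RZ.apply([np.cos(.6109),0,np.sin(.6109)]); Y_=RZ.apply([0,1,0])
def knob(c,th):  # unwarp the knob face to 0.25 mm pixels: columns = E_, rows = Y_; find the bright line
    k0=K0+A*.0035*(th-.35); g=np.arange(-.030,.0301,.00025); ee,yy=np.meshgrid(g,g)
    P=k0+ee[...,None]*E_+yy[...,None]*Y_; uv=proj(c,P.reshape(-1,3)).astype(np.float32)
    w=cv2.remap(cv2.cvtColor(c["img"],cv2.COLOR_RGB2GRAY),uv[:,0].reshape(ee.shape),uv[:,1].reshape(ee.shape),cv2.INTER_CUBIC)
    r=np.hypot(ee,yy); a=np.arctan2(ee,yy); prof=[]
    for t in np.arange(0,3.2,.02):
        m=(r>.008)&(r<.020)&(abs(np.angle(np.exp(1j*(a-t))))<.08); prof.append(w[m].mean())
    prof=np.array(prof); i=prof.argmax(); return i*.02,prof[i],np.median(prof),w
```

Run:
```python
from h import *
to([.4427,.0857,.0835])
c=robot.camera("top"); a,p,m,w=knob(c,1.3); print(a,p,m)
cv2.imwrite("pics/top3.png",np.hstack([cv2.resize(c["img"][195:285,120:220,::-1],(500,450),interpolation=cv2.INTER_CUBIC),cv2.resize(cv2.cvtColor(w,cv2.COLOR_GRAY2BGR),(300,300)).copy().repeat(1,0) if 0 else cv2.copyMakeBorder(cv2.resize(cv2.cvtColor(w,cv2.COLOR_GRAY2BGR),(300,300)),0,150,0,0,cv2.BORDER_CONSTANT)]))
```

```text
t 8.88 tcp [0.4423 0.1385 0.2236] finger line vs cradle y (ccw+) 0.399 q [0.06 0.31 1.82 0.   1.01 0.59] F [-0.  -0.8  0.2] w 0.0741 | tool delta [-0.0455  0.0274  0.14  ]
1.32 98.76223776223776 40.7027972027972
```

View pics/top3.png

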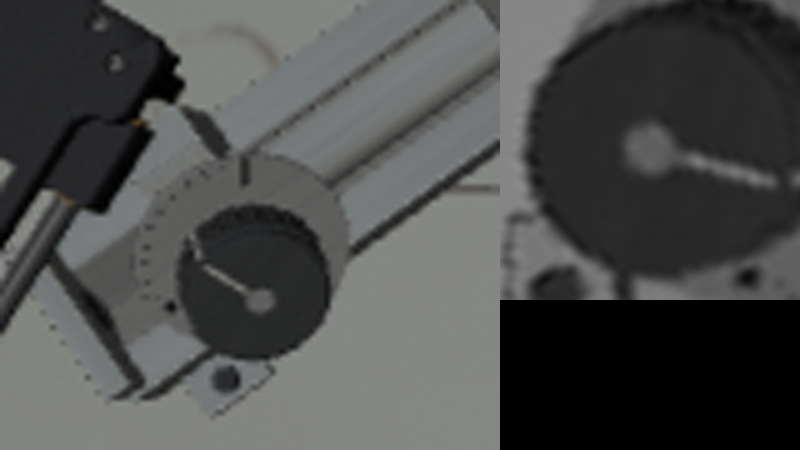

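The white line runs clearly from the hub at (260,300) towards (190,237) in the left part. It reads 1.32 rad, so the 55 N grip works. Repeating.

Run:
```python
from h import *
to([.4418,.0853,.0850])
```

```text
t 8.93 tcp [0.4422 0.1371 0.2235] finger line vs cradle y (ccw+) 0.399 q [0.06 0.31 1.82 0.   1.01 0.59] F [ 0.3  0.1 -0.1] w 0.0738 | tool delta [-0.0449  0.0261  0.1385]
```

Scaled: 0.03 m / 0.3 = 0.1, 0.025 m / 0.3 = 0.0833.

Emit:
nudge_tcp:
  segments:
    - {"dx": -0.075, "dy": 0.0433}
    - {"dx": -0.075, "dy": 0.0433}
    - {"dz": 0.1}
    - {"dz": 0.1}
    - {"dz": 0.0833}
    - {"dz": 0.0667}
    - {"dz": 0.05}
    - {"dz": 0.0367}
    - {"dz": 0.025}
    - {}
  jaw: 0.074

```text
time: 9.77
position: [0.4411, 0.0833, 0.0838]
tool_rot: [0.87, 0.494, -0.001, -0.001]
ft_force: [0.0, -0.6, -0.0]
grip_width: 0.0739
grip_force: 0.0
```

Emit:
nudge_tcp:
  segments:
    - {}
    - {}
    - {}
    - {}
  jaw: 0.04
  clamp_n: 55

```text
time: 10.1
position: [0.4413, 0.084, 0.0857]
tool_rot: [0.869, 0.494, -0.0, -0.0]
ft_force: [-1.7, 0.4, 4.1]
grip_width: 0.0552
grip_force: 55.1
```

Emit:
nudge_tcp:
  segments:
    - {"turn": 0.1019}
    - {"turn": 0.1019}
    - {"turn": 0.1019}
    - {"turn": 0.1019}
    - {"turn": 0.1019}
    - {"turn": 0.1019}
    - {"turn": 0.1019}
    - {"turn": 0.1019}
    - {"turn": 0.1019}
    - {"turn": 0.1019}
    - {}

```text
time: 11.02
position: [0.4379, 0.0859, 0.0872]
tool_rot: [0.993, 0.118, -0.003, -0.001]
ft_force: [-7.4, 5.7, 24.7]
grip_width: 0.0544
grip_force: 58.9
```

Emit:
nudge_tcp:
  segments:
    - {}
    - {}
    - {}
    - {"dz": -0.0333}
    - {"dz": -0.1, "turn": -0.1273}
    - {"dz": -0.1167, "turn": -0.1273}
    - {"dz": -0.1167, "turn": -0.1273}
    - {"dz": -0.1, "turn": -0.1273}
    - {"turn": -0.1273}
    - {"turn": -0.1273}
    - {"turn": -0.1273}
    - {"turn": -0.1273}
    - {"dx": 0.0717, "dy": -0.0427}
    - {"dx": 0.0717, "dy": -0.0427}
    - {}
  jaw: 0.074

```text
time: 12.27
position: [0.442, 0.1365, 0.2251]
tool_rot: [0.869, 0.495, 0.001, -0.001]
ft_force: [0.8, 0.6, 0.6]
grip_width: 0.074
grip_force: 0.0
```

Run:
```python
from h import *
to([.4412,.0848,.0865])
c=robot.camera("top"); print(knob(c,1.9)[:3])
```

```text
t 12.27 tcp [0.442  0.1365 0.2251] finger line vs cradle y (ccw+) 0.398 q [0.06 0.31 1.82 0.   1.01 0.59] F [0.8 0.6 0.6] w 0.074 | tool delta [-0.0452  0.0257  0.1385]
(np.float64(1.8), np.float64(91.4524361948956), np.float64(40.65151597478809))
```

Scaled: 0.03 m / 0.3 = 0.1, 0.025 m / 0.3 = 0.0833.

Emit:
nudge_tcp:
  segments:
    - {"dx": -0.075, "dy": 0.0433}
    - {"dx": -0.075, "dy": 0.0433}
    - {"dz": 0.1}
    - {"dz": 0.1}
    - {"dz": 0.0833}
    - {"dz": 0.0667}
    - {"dz": 0.05}
    - {"dz": 0.0367}
    - {"dz": 0.025}
    - {}
  jaw: 0.074

```text
time: 13.15
position: [0.4406, 0.0813, 0.0853]
tool_rot: [0.87, 0.494, -0.001, -0.001]
ft_force: [-0.8, -0.8, 0.6]
grip_width: 0.0739
grip_force: 0.0
```

Emit:
nudge_tcp:
  segments:
    - {}
    - {}
    - {}
    - {}
  jaw: 0.04
  clamp_n: 55

```text
time: 13.48
position: [0.4399, 0.0823, 0.0871]
tool_rot: [0.87, 0.494, -0.001, -0.001]
ft_force: [-3.6, 1.6, 4.6]
grip_width: 0.0556
grip_force: 55.1
```

Emit:
nudge_tcp:
  segments:
    - {"turn": 0.1019}
    - {"turn": 0.1019}
    - {"turn": 0.1019}
    - {"turn": 0.1019}
    - {"turn": 0.1019}
    - {"turn": 0.1019}
    - {"turn": 0.1019}
    - {"turn": 0.1019}
    - {}

```text
time: 14.23
position: [0.4362, 0.0846, 0.0879]
tool_rot: [0.98, 0.197, -0.004, -0.003]
ft_force: [-7.1, 9.4, 19.7]
grip_width: 0.0534
grip_force: 56.7
```

Emit:
nudge_tcp:
  segments:
    - {}
    - {}
    - {}
    - {"dz": -0.0333}
    - {"dz": -0.1, "turn": -0.1273}
    - {"dz": -0.1167, "turn": -0.1273}
    - {"dz": -0.1167, "turn": -0.1273}
    - {"dz": -0.1, "turn": -0.1273}
    - {"turn": -0.1273}
    - {"turn": -0.1273}
    - {"turn": -0.0509}
    - {"dx": 0.0717, "dy": -0.0427}
    - {"dx": 0.0717, "dy": -0.0427}
    - {}
  jaw: 0.074

```text
time: 15.4
position: [0.4417, 0.1343, 0.2268]
tool_rot: [0.869, 0.495, 0.001, -0.0]
ft_force: [0.5, -1.0, 0.5]
grip_width: 0.0738
grip_force: 0.0
```

Run:
```python
from h import *
to([.4412,.0848,.0865])
c=robot.camera("top"); print(knob(c,2.2)[:3])
cv2.imwrite("pics/top4.png",cv2.resize(c["img"][170:290,120:260,::-1],None,fx=5,fy=5,interpolation=cv2.INTER_CUBIC))
```

```text
t 15.4 tcp [0.4417 0.1343 0.2268] finger line vs cradle y (ccw+) 0.398 q [0.05 0.3  1.82 0.   1.01 0.59] F [ 0.5 -1.   0.5] w 0.0738 | tool delta [-0.0432  0.0248  0.1402]
(np.float64(2.18), np.float64(92.48723897911833), np.float64(40.96403059306285))
```

View pics/top4.png

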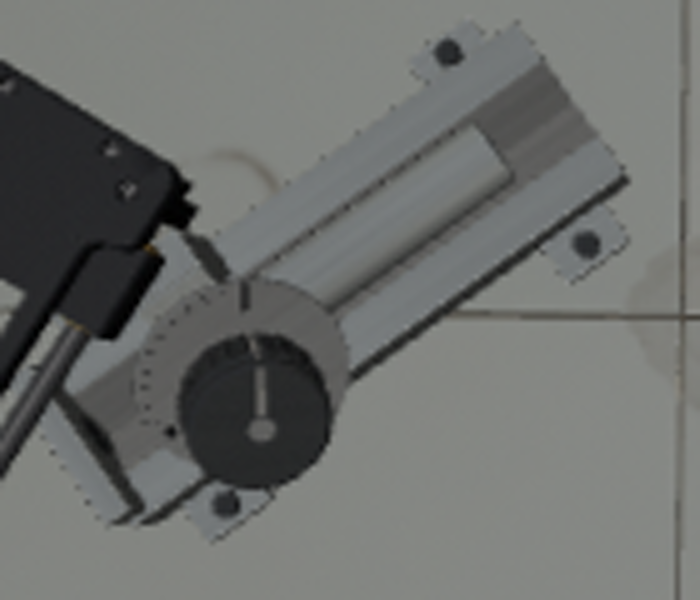

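The white line at (262,370) is now aligned with the long line at (245,295), and the joint reads 2.18. The rod's free end is at (491,152). Next: close the fingers, turn the tool crosswise and go behind the rod.

The manual's scale: shifts go in shares of 300 mm and turns go in shares of 45 degrees. Converting my numbers, -0.1172 rad / 0.7854 = -0.1492.

Emit:
nudge_tcp:
  segments:
    - {"turn": -0.1492}
    - {"turn": -0.1492}
    - {"turn": -0.1492}
    - {"turn": -0.1492}
    - {"turn": -0.1492}
    - {"turn": -0.1492}
    - {"turn": -0.1492}
    - {"turn": -0.1492}
    - {"turn": -0.1492}
    - {"turn": -0.1492}
    - {}
  jaw: 0
  clamp_n: 20

```text
time: 16.37
position: [0.4416, 0.131, 0.2265]
tool_rot: [0.451, 0.893, -0.0, 0.0]
ft_force: [0.1, -0.1, 0.5]
grip_width: 0.0085
grip_force: 0.0
```

Run:
```python
from h import *
c=robot.camera("top")
f=lambda a:np.array(a)/5+[119.6,169.6]
for uv in((470,125),(512,178)): print(cr(onz(c,f(uv),.044)[0]))
to(C+RZ.apply([0,-.108,.041]))
```

```text
[ 0.01494356 -0.07969851  0.044     ]
[-0.01218944 -0.08090846  0.044     ]
t 16.42 tcp [0.4416 0.1311 0.2266] finger line vs cradle y (ccw+) 1.566 q [ 0.05  0.3   1.83 -0.    1.01 -0.59] F [ 0.6  0.9 -0.4] w 0.0052 | tool delta [-0.1938  0.0071  0.1856]
```

Scaled: -0.0323 m / 0.3 = -0.1077, 0.03 m / 0.3 = 0.1.

Emit:
nudge_tcp:
  segments:
    - {"dx": -0.1077, "dy": 0.004}
    - {"dx": -0.1077, "dy": 0.004}
    - {"dx": -0.1077, "dy": 0.004}
    - {"dx": -0.1077, "dy": 0.004}
    - {"dx": -0.1077, "dy": 0.004}
    - {"dx": -0.1077, "dy": 0.004}
    - {"dz": 0.1}
    - {"dz": 0.1}
    - {"dz": 0.1}
    - {"dz": 0.1}
    - {"dz": 0.0833}
    - {"dz": 0.05}
    - {"dz": 0.0333}
    - {"dz": 0.0333}
    - {"dz": 0.015}
    - {}

```text
time: 17.75
position: [0.5619, -0.02, 0.0416]
tool_rot: [0.451, 0.892, -0.0, -0.0]
ft_force: [0.1, -0.2, 0.1]
grip_width: 0.0006
grip_force: 0.0
```

Run:
```python
from h import *
to(C+RZ.apply([0,-.0445,.041])); print(cr(robot.get_obs()["position"]))
c=robot.camera("top"); print(knob(c,2.2)[:3])
```

```text
t 17.75 tcp [ 0.5619 -0.02    0.0416] finger line vs cradle y (ccw+) 1.568 q [-0.23  0.71  1.72 -0.    0.71 -0.87] F [ 0.1 -0.2  0.1] w 0.0006 | tool delta [ 0.0626 -0.0009  0.0006]
[ 0.00071807 -0.10715203  0.04156012]
(np.float64(0.0), np.float64(30.35981308411215), np.float64(23.97619709102795))
```

Scaled: 0.005 m / 0.3 = 0.0167, 0.003 m / 0.3 = 0.01.

Emit:
nudge_tcp:
  segments:
    - {"dx": 0.0167}
    - {"dx": 0.0167}
    - {"dx": 0.01}
    - {"dx": 0.0067}
    - {"dx": 0.0067}
    - {"dx": 0.0067}
    - {"dx": 0.0067}
    - {"dx": 0.0067}
    - {"dx": 0.0067}
    - {"dx": 0.0067}
    - {"dx": 0.0067}
    - {"dx": 0.0067}
    - {"dx": 0.0067}
    - {"dx": 0.0067}
    - {"dx": 0.0067}
    - {"dx": 0.0067}
    - {"dx": 0.0067}
    - {"dx": 0.0067}
    - {"dx": 0.0067}
    - {"dx": 0.0067}

```text
time: 19.47
position: [0.5349, 0.0178, 0.0424]
tool_rot: [0.451, 0.893, 0.0, 0.001]
ft_force: [2.1, -4.6, 3.6]
grip_width: 0.0007
grip_force: 2.5
```

Emit:
nudge_tcp:
  segments:
    - {"dx": 0.0067}
    - {"dx": 0.0067}
    - {"dx": 0.0067}
    - {"dx": 0.0067}
    - {}

```text
time: 19.88
position: [0.5299, 0.0246, 0.0424]
tool_rot: [0.451, 0.893, 0.0, 0.001]
ft_force: [3.0, -3.4, 2.8]
grip_width: 0.0005
grip_force: 2.1
```

Run:
```python
from h import *
o=robot.get_obs(); print(cr(o["position"]),RZ.inv().apply(o["ft_force"]))
```

```text
[ 0.00149532 -0.05226781  0.04235316] [ 0.37455178 -4.52649338  2.80158956]
```

Scaled: 0.001 m / 0.3 = 0.0033.

Emit:
nudge_tcp:
  segments:
    - {"dx": 0.0033}
    - {"dx": 0.0033}
    - {"dx": 0.0033}
    - {"dx": 0.0033}
    - {"dx": 0.0033}
    - {}

```text
time: 20.38
position: [0.5272, 0.0282, 0.0423]
tool_rot: [0.451, 0.893, 0.0, 0.001]
ft_force: [2.4, -4.2, 4.4]
grip_width: 0.0008
grip_force: 2.5
```

Emit:
nudge_tcp:
  segments:
    - {"dx": 0.0033}
    - {"dx": 0.0033}
    - {}

```text
time: 20.63
position: [0.5272, 0.0283, 0.0424]
tool_rot: [0.45, 0.893, -0.0, 0.002]
ft_force: [2.3, -9.8, 2.5]
grip_width: 0.0004
grip_force: 5.0
```

Run:
```python
from h import *
o=robot.get_obs(); print(cr(o["position"]),RZ.inv().apply(o["ft_force"]))
```

```text
[ 0.00158251 -0.04764796  0.04236846] [-3.92452573 -9.22620003  2.53447383]
```

Scaled: 0.001 m / 0.3 = 0.0033.

Emit:
nudge_tcp:
  segments:
    - {"dx": 0.0033}
    - {"dx": 0.0033}
    - {}

```text
time: 20.88
position: [0.5274, 0.0285, 0.0425]
tool_rot: [0.45, 0.893, -0.001, 0.004]
ft_force: [3.4, -15.5, -0.0]
grip_width: 0.0003
grip_force: 7.3
```

Run:
```python
from h import *
o=robot.get_obs(); print(cr(o["position"]),RZ.inv().apply(o["ft_force"]))
c=robot.camera("scene"); cv2.imwrite("pics/s5.png",cv2.resize(c["img"][230:350,210:310,::-1],None,fx=5,fy=5,interpolation=cv2.INTER_CUBIC))
```

```text
[ 0.00177296 -0.0476252   0.04251614] [-6.48686924e+00 -1.44536936e+01 -5.07343215e-04]
```

View pics/s5.png

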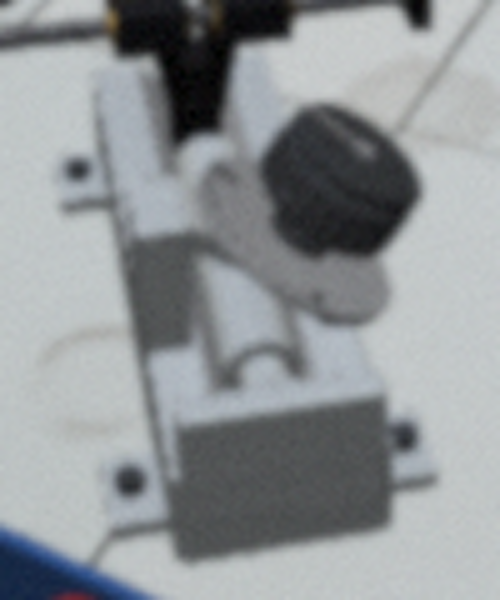

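The rod now runs under the gantry up to the stop at crop (262,370). The position hardly changed while the force built to 15 N. Backing off and checking from the top.

Scaled: -0.04 m / 0.3 = -0.1333, -0.035 m / 0.3 = -0.1167.

Emit:
nudge_tcp:
  segments:
    - {"dx": -0.0133}
    - {"dx": -0.0333}
    - {"dx": -0.0667}
    - {"dz": -0.1167}
    - {"dz": -0.1167}
    - {"dz": -0.1167}
    - {"dz": -0.1167}
    - {"dx": -0.1333}
    - {"dx": -0.1333}
    - {"dx": -0.1333}
    - {}
    - {}

```text
time: 21.93
position: [0.6151, -0.0932, 0.1808]
tool_rot: [0.452, 0.892, 0.0, -0.002]
ft_force: [-0.1, 0.9, 0.1]
grip_width: 0.0008
grip_force: 0.0
```

Run:
```python
from h import *
o=robot.get_obs(); print(cr(o["position"]),o["ft_force"])
c=robot.camera("top"); print(knob(c,2.2)[:3])
cv2.imwrite("pics/top6.png",cv2.resize(c["img"][170:290,120:260,::-1],None,fx=5,fy=5,interpolation=cv2.INTER_CUBIC))
```

```text
[-2.11158812e-05 -1.97644705e-01  1.80772107e-01] [-0.14527203  0.93507481  0.06630967]
(np.float64(0.12), np.float64(55.6588785046729), np.float64(55.01392111368909))
```

View pics/top6.png

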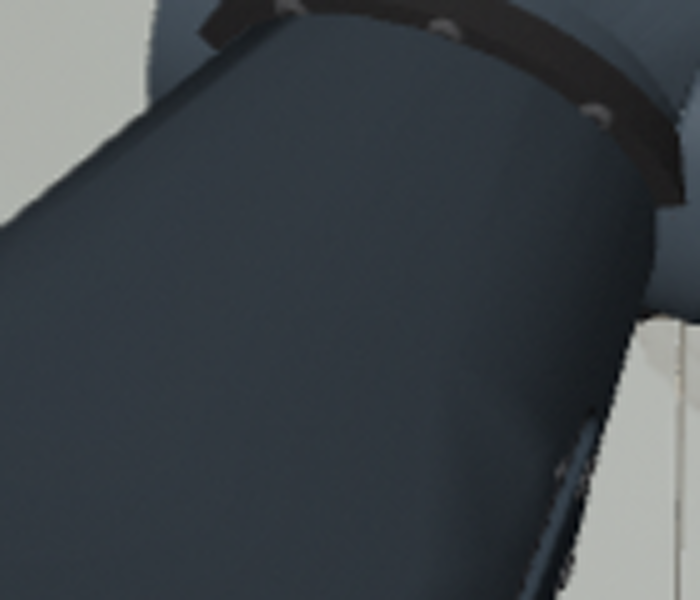

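The forearm hides the cradle. I'll swing back to the earlier clear spot and measure the knob angle and the rod's end numerically.

Scaled: 0.035 m / 0.3 = 0.1167, 0.03 m / 0.3 = 0.1.

Emit:
nudge_tcp:
  segments:
    - {"dx": 0.1167, "dz": -0.0167}
    - {"dx": 0.1167, "dz": -0.0167}
    - {"dx": 0.1167, "dz": -0.0167}
    - {"dx": 0.1167, "dz": -0.0167}
    - {"dx": 0.1167, "dz": -0.0167}
    - {"dx": 0.1167, "dz": -0.0167}
    - {"dx": 0.1167, "dz": -0.0167}
    - {"dx": 0.1167, "dz": -0.0167}
    - {"dx": 0.1}
    - {}
    - {}

```text
time: 22.9
position: [0.428, 0.1591, 0.2217]
tool_rot: [0.449, 0.894, -0.001, -0.002]
ft_force: [0.3, 0.4, -0.2]
grip_width: 0.0002
grip_force: 0.0
```

Run:
```python
from h import *
c=robot.camera("top"); print(knob(c,2.2)[:3])
o=robot.get_obs(); print(cr(o["position"]),o["ft_force"].round(1))
g=cv2.cvtColor(c["img"],cv2.COLOR_RGB2GRAY); old=cv2.cvtColor(cv2.imread("pics/top0.png"),cv2.COLOR_BGR2GRAY)
ys=np.arange(-.11,.0,.003)
for n,im in(("before",old),("after",g)):
    uv=proj(c,C+RZ.apply(np.c_[np.full(len(ys),.006),ys,np.full(len(ys),.056)])).astype(np.float32)
    print(n,list(zip((ys*1000).round().astype(int).tolist(),cv2.remap(im,uv[:,:1],uv[:,1:],1).ravel().tolist())))
```

```text
(np.float64(2.18), np.float64(91.50580046403712), np.float64(40.61467176234618))
[0.00038914 0.11482955 0.2218033 ] [0.6 0.1 0.1]
before [(-110, 77), (-107, 77), (-104, 77), (-101, 76), (-98, 76), (-95, 77), (-92, 77), (-89, 77), (-86, 77), (-83, 76), (-80, 117), (-77, 118), (-74, 118), (-71, 118), (-68, 118), (-65, 119), (-62, 118), (-59, 119), (-56, 118), (-53, 119), (-50, 118), (-47, 118), (-44, 118), (-41, 118), (-38, 118), (-35, 118), (-32, 118), (-29, 117), (-26, 118), (-23, 118), (-20, 117), (-17, 116), (-14, 117), (-11, 116), (-8, 116), (-5, 117), (-2, 116)]
after [(-110, 79), (-107, 79), (-104, 79), (-101, 79), (-98, 79), (-95, 79), (-92, 79), (-89, 80), (-86, 80), (-83, 80), (-80, 80), (-77, 80), (-74, 80), (-71, 80), (-68, 80), (-65, 81), (-62, 81), (-59, 81), (-56, 81), (-53, 81), (-50, 82), (-47, 81), (-44, 81), (-41, 69), (-38, 98), (-35, 121), (-32, 122), (-29, 122), (-26, 122), (-23, 123), (-20, 122), (-17, 122), (-14, 122), (-11, 122), (-8, 122), (-5, 122), (-2, 122)]
```

```bash
python3 -c "
from rig import robot
print(robot.hand_in())"
```

```text
the job is handed in; nothing more can be done
None
```

I unscrewed the knob clockwise to about 2.18 rad (the long black line is at 2.2), pushed the rod about 43 mm until it stopped firmly, which I take to be the end stop (15 N push), then backed the arm clear and handed in at about 23 s. The hand-in gave no verdict, and I did not recheck the bottles and pipette afterwards.

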